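# Open the label printer's spring cover

## Task

Open the label printer so that its label roll can be changed: press the release tab on its front deck so that the cover springs up, then push the cover over backwards until it rests fully open against its stop. Only press and push, without pinching the cover between the fingers or forcing it, and leave the tape roll, the small carton and the jar standing where they are.

Things in the scene. Friction and masses are not known exactly. Their poses are not given: they have to be found in the camera images.
- printer: Light grey desktop label printer, fixed to the table, 217 (x) by 170 (y) by 100 high (mm). Origin on the table under the case: x -112 to +105, y -85 to +85. x axis from its front (deck with tab, turned roughly to the robot) to its rear (hinge), y to its left, z up. Front deck: x -112 to -62, 100 high; the dark cover lies behind it. The label roll inside tops out at 86 mm.
- tab_top (a point): Centre of the top face of the release tab: a dark ribbed pad, 34 (x) by 44 (y) mm, standing 10 mm above the middle of the front deck, so its top is 110 mm above the table when up. Centre at x -88, y 0 in the printer's frame. It moves straight down; axes as the printer's.
- tab (a joint): How far the tab is pressed, m: 0 up, 0.006 fully down. Springs back by itself; needs about 1.8 N to begin and 5.5 N at the bottom, where it meets a hard stop. The cover is let go at about 0.0035.
- cover_hinge (a point): Middle of the cover's hinge, at x +90, y 0 and 100 mm high in the printer's frame; the hinge line runs along the printer's y axis; axes as the printer's.
- cover_edge (a point): Middle of the free (front) edge of the cover, 145 mm from the hinge line. Cover: dark plate 145 by 166 mm, 12 mm thick, 5 mm at its rim. Under it a catch 14 mm wide hangs 20 mm at the free edge, 58 mm to the printer's left of the middle, and a thin sprung arm lies near the hinge, 66 mm to the right. Turns with the cover: x points to the hinge, z out of its outer face.
- cover (a joint): Cover angle, rad: 0 shut, latched, level; grows as it opens up and back. Let go, it rises softly by itself in 1 to 2.5 s and stays at about 1.04, free edge about 126 mm above and 72 mm in front of the hinge. From there it must be pushed (1 to 2 N at the edge); a stiff hinge keeps it where it is left. Upright is 1.57; the stop, fully open and leaning back, 1.92.
- tape: Roll of brown packing tape lying flat, 100 mm across, 48 high, hole 76; origin under its centre. Loose bystander.
- carton: Small upright white carton, 60 by 40 by 95 high (mm); origin under its centre. Loose bystander.
- jar: Closed glass jar, 64 mm across, 85 high; origin under its centre. Loose bystander.

How it is judged (in metres and radians):
On the way, in this order (a step that is already met when the one before it is completed fails the run):
1. the release tab is pressed down (more than 3 mm) (value of joint tab above 0.003 m), for 0.02 s.
2. the cover has sprung up (more than 0.8 rad) with the tab let go (value of joint cover above 0.8 rad and value of joint tab below 0.002 m), for 0.1 s.
At the end, for the whole second after the job is handed in: The cover rests fully open (over 1.82 rad of its 1.92), still, the tab is up again, and the tape roll, carton and jar stand upright within 20 mm of where they were (value of joint cover above 1.82 rad and not (velocity of joint cover above 0.05 rad/s) and velocity of joint cover above -0.05 rad/s and value of joint tab below 0.002 m and distance of each of tape, carton, jar from where it was at the start of the episode below 0.02 m and angle between each of tape, carton, jar's own z axis and vertical below 0.1 rad); the robot touches nothing.
It fails at once if a bystander is moved by more than 20 mm, lifted or tipped (distance of any of tape, carton, jar from where it was at the start of the episode above 0.02 m or angle between any of tape, carton, jar's own z axis and vertical above 0.2 rad).
It fails at once if the cover is pinched: fingers press on its inner and its outer side at once (over 1.5 N each) (contact force between the fingers and cover_c0 above 1.5 N and contact force between the fingers and cover_c1 above 1.5 N).
It fails at once if the cover or the tab is forced (fingers press with more than 60 N) (contact force between the fingers and cover above 60 N or contact force between the fingers and tab above 60 N).
It also fails if it takes over 48 s, if anything falls off the work surface, if the arm or the gripper's body presses on something with over 40 N, if the wrist force passes 120 N, or if a joint passes its speed limit or range.

## Robot

A 7-joint arm with a two-finger parallel gripper is mounted at the origin on the work surface. World frame = base frame: x ahead of the robot, y to its left, z up, the work surface at z = 0. Lengths are in m, angles in degrees, forces in N, time in s.
With the tool pointing down it reaches from about 0.425 to 0.875 m from the base axis. Payload 4.7 kg.
Tool frame: the origin (TCP) lies at the centre of the arm's flange, where the gripper is bolted on; the fingertips stand 182 mm ahead of it and the grasp point (between the pads) lies 164 mm ahead of it; z points along the fingers, x is the direction in which the jaws open and shut, and the axes are right-handed (so a half turn about z gives the same grasp; the last joint's range is limited). The gripper opens to 87 mm and grips with 3 to 60 N. Pads are 19 mm wide; open, the fingers measure 117 mm over their backs; the gripper's body (75 mm by 190 mm) begins 51 mm behind the grasp point.
Start: joints at [75.522, 18.392, -4.016, 83.108, 1.295, 78.541, -3.26], TCP at [0.171, -0.627, 0.405] pointing down, gripper open.
Joint ranges: [-163.93, 163.93], [-17.29, 119.83], [-79.2, 71.16], [3.27, 140.29], [-89.18, 269.18], [5.43, 117.66], [-154.24, 154.24]. Speed limits (degrees/s): [147.25, 147.25, 180, 180, 180, 180, 180].

## Interface

Orientations are given as [roll, pitch, yaw] about the fixed x, y, z axes, in that order (R = Rz(yaw) Ry(pitch) Rx(roll)).
In Python, from cell import env gives the robot as it stands. The module is installed in compiled form; this text tells all that it offers.
- The arm moves only by the tool carry_out, never from a script. Its argument "increments" is a list of rows, each a list of 5 numbers: the shift along the world's x, y, z in m, then the turn about the world's z in degrees, then the gripper's target within -1 to 1 (shut at 1, half-way at 0, fully open at -1). In form: [[dx, dy, dz, spin, jaw], ...]. A call has 1 to 20 rows; each row is the pose to reach, as a shift and turn from the pose commanded when the call began; what a row does not reach only later rows make up. A row lasts 1/10 s, in which the tool goes at most 50 mm and 8.59 degrees, less where a joint would pass 70% of its speed; a pose out of reach is approached as far as the arm can. A call with a gripper value outside its range is refused whole. The fingers move at their own pace and stop on an object; "grip_force" is the grip in N (left out, the last holds). Time passes only in rows, so rows that repeat a pose let the fingers close. It gives the time, the measured TCP pose, the force and the opening at its end, in the units of the state.
- env.get_obs(): the state, without advancing time (a new reading comes with each control period).
- env.read_camera(name): name is "scene" or "top" or "wrist"; returns (picture, depth): 420x560x3 uint8, red, green, blue; 420x560 float32, m along the optical axis (not along the pixel's ray), 0 where there is no reading.
- env.get_calibration(name): a dict with "K" (3x3 intrinsics, pixels), "k1" (the pictures are not rectified: a ray, as slopes to the right and down, at radius r is drawn at 1 + k1 r^2 times it, then the intrinsics apply), "camera_from_world" (4x4, takes a point from world to camera coordinates); the wrist camera has in their place "T_tool_cam" (4x4, takes a point from camera to tool coordinates, whose origin is the TCP and whose axes are the tool frame's). Camera axes: x right, y down, z forward; pixel columns grow to the right and rows downward; lengths in m; the calibration is good to about 2 mm. A picture is of the moment at which its call begins: read the wrist's pose just before it. get_calibration takes no time and is no camera call.
- env.sign_off(): hands the job in, once; it reports no verdict.
The state is a dict: "time_s": time; "qpos": joint angles; "joint_velocities": joint speeds; "effort": joint torques, N m; "tool_pos": TCP position; "tool_rot": TCP orientation; "force": force on the tool from outside, world axes, zero at the start; "wrist_torque": the same for the moment, N m; "grip_width": finger opening in m.
Only numpy, scipy, OpenCV 4.12 (cv2) and the standard library are available. Lean on these libraries where they do the work, as an engineer would, in place of code of your own. Each camera call takes 0.05 s, during which the arm holds its last target.

## Working session

There is one attempt and no reset: what is moved stays moved. The work goes in short steps, Python scripts to look and compute and a tool call to move; the robot and the scene stay as the last step left them, time stands still between calls to the robot, and variables do not carry over. Pictures are saved under pics/ and viewed, and the job is handed in when it is done.

Besides the shell and the picture viewer there is one more tool, called after "Call:" by a JSON object that holds its "method" and its "body", one argument or row to a line. carry_out: Moves the arm, as the interface text tells. Its arguments: {"type":"object","properties":{"increments":{"type":"array"},"grip_force":{"type":"number"}},"required":["increments"]}

```bash
mkdir -p pics; cat > h.py <<'E'
from cell import env
import numpy as np, cv2
def snap(n,f):
    p,d=env.read_camera(n); cv2.imwrite(f'pics/{f}.png',p[:,:,::-1]); np.save(f'pics/{f}.npy',d); return p,d
def world(n,d):
    c=env.get_calibration(n);K=np.array(c['K']);k1=c['k1']
    v,u=np.mgrid[0:420,0:560].astype(np.float64)
    pts=np.stack([u.ravel(),v.ravel()],1)[:,None]
    s=cv2.undistortPoints(pts,K,np.array([k1,0,0,0.]))[:,0]
    z=d.ravel(); P=np.stack([s[:,0]*z,s[:,1]*z,z],1)
    T=np.linalg.inv(np.array(c['camera_from_world']))
    W=P@T[:3,:3].T+T[:3,3]; W[z==0]=np.nan
    return W.reshape(420,560,3)
E
python3 - <<'E'
from h import *
o=env.get_obs();print(o['time_s'],o['tool_pos'],o['tool_rot'],o['force'],o['grip_width'])
for n in('scene','top'):
    p,d=snap(n,n+'0');print(env.get_calibration(n))
E
```

```text
0.0 [ 0.17127611 -0.62681386  0.40365143] [ 1.79993043e+02  1.09316879e-01 -7.47127915e+01] [ 0.24278341  0.67543707 -0.43783529] 0.08712723070347245
{'K': array([[459.32547753,   0.        , 278.59542745],
       [  0.        , 459.32547753, 209.60315917],
       [  0.        ,   0.        ,   1.        ]]), 'k1': -0.011435852166219824, 'camera_from_world': array([[ 5.17223100e-01,  8.55850599e-01, -1.28125425e-04,
        -3.73069470e-01],
       [ 6.46399913e-01, -3.90742186e-01, -6.55353108e-01,
        -3.28558107e-01],
       [-5.60934414e-01,  3.38880946e-01, -7.55322638e-01,
         1.53569885e+00],
       [ 0.00000000e+00,  0.00000000e+00,  0.00000000e+00,
         1.00000000e+00]])}
{'K': array([[427.64046133,   0.        , 276.02411916],
       [  0.        , 427.64046133, 209.91414434],
       [  0.        ,   0.        ,   1.        ]]), 'k1': -0.08138902816111769, 'camera_from_world': array([[-0.09828383, -0.99513754, -0.00644751,  0.12040726],
       [-0.97211315,  0.09739204, -0.21333266,  0.64841568],
       [ 0.21292327, -0.01469944, -0.97695834,  0.97411596],
       [ 0.        ,  0.        ,  0.        ,  1.        ]])}
```

View pics/scene0.png

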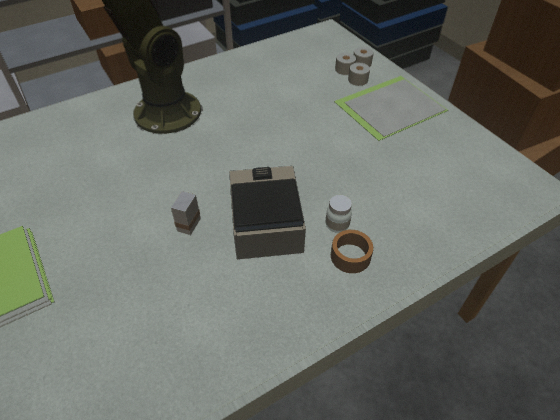

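View pics/top0.png

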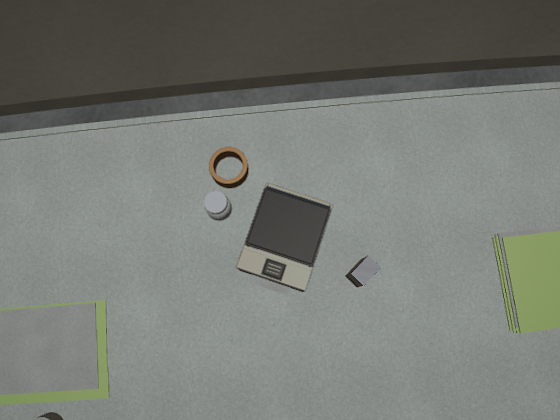

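The scene view shows the printer in the middle, with its tab at about (262,173), the carton at (186,213), the jar at (340,212) and the tape at (352,251). In the top view the tab is at (274,268), the cover centre at (288,225), the jar at (216,204), the tape at (228,166) and the carton at (365,270).

```bash
python3 - <<'E'
from h import *
Ws={}
for n in('scene','top'):
    W=world(n,np.load(f'pics/{n}0.npy'));Ws[n]=W
    z=W[...,2]
    m=((z>0.09)&(z<0.116)).astype(np.uint8)
    k,l,st,c=cv2.connectedComponentsWithStats(m)
    i=1+np.argmax(st[1:,4]) if n=='top' else l[205,266]
    P=W[l==i]; r=cv2.minAreaRect(P[:,:2].astype(np.float32)*1000)
    print(n,st[i],'rect',r,np.median(P[:,2]))
    print(cv2.boxPoints(r))
for n,pts in (('top',dict(tab=(274,268),jar=(216,202),carton=(370,266),tapeL=(212,166),tapeR=(245,166),tapeT=(228,150),tapeB=(228,183),cover=(288,225))),('scene',dict(tab=(262,173),jar=(340,203),carton=(184,205),cover=(266,205)))):
    for k,(u,v) in pts.items(): print(n,k,np.round(np.nanmedian(Ws[n][v-1:v+2,u-1:u+2].reshape(-1,3),axis=0),4))
# tab blob
W=Ws['top'];z=W[...,2]
sub=(z>0.1055)&(z<0.116); sub[:255]=0; sub[285:]=0; sub[:,:255]=0; sub[:,300:]=0
print(sub.sum(),np.nanmean(W[sub],axis=0))
for (u,v) in((216,204),(365,270),(228,166)):
    S=W[v-30:v+30,u-30:u+30].reshape(-1,3); S=S[S[:,2]>0.03]
    S=S[S[:,2]<.12]; print(S[:,:2].min(0),S[:,:2].max(0),S[:,2].max())
E
```

```text
scene [ 229  166   77   72 4534] rect ((585.7633056640625, 41.7293701171875), (170.2438201904297, 223.95526123046875), 65.87894439697266) 0.11016425246113126
[[448.77667    9.801399]
 [653.17706  -81.72148 ]
 [722.74994   73.65734 ]
 [518.34955  165.18022 ]]
top [ 237  182   96  109 6393] rect ((590.4052124023438, 41.16835021972656), (168.4852752685547, 218.33660888671875), 65.55616760253906) 0.11052628863244762
[[456.16226    9.650551]
 [654.9288   -80.69736 ]
 [724.6482    72.68615 ]
 [525.88165  163.03406 ]]
top tab [0.5138 0.0742 0.1103]
top jar [0.6877 0.1988 0.0856]
top carton [ 0.4972 -0.1486  0.0943]
top tapeL [0.7938 0.2071 0.0462]
top tapeR [0.785  0.1231 0.0478]
top tapeT [0.8323 0.1632 0.0482]
top tapeB [0.7449 0.17   0.0443]
top cover [0.6094 0.0321 0.1128]
scene tab [0.5153 0.0729 0.1087]
scene jar [0.688  0.2004 0.0829]
scene carton [ 0.5014 -0.1402  0.0947]
scene cover [0.619  0.0262 0.1115]
340 [0.51672337 0.06616195 0.10951467]
[0.65854327 0.12526438] [0.77175584 0.23155067] 0.09031683424075654
[ 0.45514565 -0.17268028] [ 0.52459348 -0.10009854] 0.09973216732998202
[0.70307262 0.11685869] [0.84195499 0.22223715] 0.09031683424075654
```

```bash
python3 - <<'E'
from h import *
print(env.get_calibration('wrist'))
E
```

```text
{'K': array([[324.38182754,   0.        , 284.20087   ],
       [  0.        , 324.38182754, 209.41252943],
       [  0.        ,   0.        ,   1.        ]]), 'k1': -0.007022875982831267, 'T_tool_cam': array([[ 9.99999985e-01,  2.63092724e-05, -1.71391137e-04,
         1.38881998e-03],
       [ 1.62893190e-05,  9.69797896e-01,  2.43909903e-01,
        -6.64825319e-02],
       [ 1.72631856e-04, -2.43909902e-01,  9.69797881e-01,
         1.99737395e-02],
       [ 0.00000000e+00,  0.00000000e+00,  0.00000000e+00,
         1.00000000e+00]])}
```

Call:
{"method": "carry_out", "body": {
  "increments": [
    [0.03,0.04,0,8,1],
    [0.06,0.08,0,16,1],
    [0.09,0.12,0,24,1],
    [0.12,0.16,0,32,1],
    [0.15,0.2,0,40,1],
    [0.18,0.24,0,48,1],
    [0.21,0.28,0,56,1],
    [0.24,0.32,0,64,1],
    [0.27,0.36,0,72,1],
    [0.29,0.4,0,80,1],
    [0.3,0.44,0,88,1],
    [0.31,0.48,0,96,1],
    [0.32,0.52,0,104,1],
    [0.325,0.56,0,112,1],
    [0.33,0.6,0,120,1],
    [0.333,0.64,0,128,1],
    [0.335,0.68,0,136,1],
    [0.336,0.705,0,140.3,1],
    [0.336,0.705,0,140.3,1],
    [0.336,0.705,0,140.3,1]
  ]
}}

```text
time_s: 2.1
tool_pos: [0.5074, 0.0775, 0.4045]
tool_rot: [-180.0, 0.1, 65.5]
force: [0.3, -0.6, -0.3]
grip_width: 0.0001
```

```bash
cat >> h.py <<'E'
from scipy.spatial.transform import Rotation as R
def wworld(d,o):
    c=env.get_calibration('wrist');K=np.array(c['K'])
    v,u=np.mgrid[0:420,0:560].astype(np.float64)
    s=cv2.undistortPoints(np.stack([u.ravel(),v.ravel()],1)[:,None],K,np.array([c['k1'],0,0,0.]))[:,0]
    z=d.ravel();P=np.stack([s[:,0]*z,s[:,1]*z,z],1);T=np.array(c['T_tool_cam'])
    P=P@T[:3,:3].T+T[:3,3]
    Rm=R.from_euler('xyz',o['tool_rot'],degrees=True).as_matrix()
    W=P@Rm.T+np.array(o['tool_pos']);W[z==0]=np.nan
    return W.reshape(420,560,3)
E
python3 - <<'E'
from h import *
o=env.get_obs();p,d=snap('wrist','w1');W=wworld(d,o);np.save('pics/w1W.npy',W)
print(o['qpos'])
for v in range(60,420,40): print(v,np.round(W[v,280],3), np.round(W[v,120],3))
E
```

```text
[ 34.67021613   4.67571256 -48.17243289 100.90441076   3.62773098
  76.04310902  51.2478135 ]
60 [0.38  0.129 0.   ] [ 0.307 -0.03   0.001]
100 [0.418 0.112 0.003] [ 0.343 -0.052  0.001]
140 [0.458 0.093 0.001] [ 0.381 -0.076  0.001]
180 [0.487 0.081 0.099] [ 0.421 -0.1    0.001]
220 [0.518 0.067 0.11 ] [ 0.463 -0.118  0.015]
260 [0.477 0.089 0.307] [0.46  0.051 0.306]
300 [0.506 0.075 0.272] [ 0.558 -0.185 -0.001]
340 [0.484 0.086 0.329] [0.471 0.056 0.328]
380 [0.484 0.086 0.34 ] [0.474 0.061 0.338]
```

View pics/w1.png

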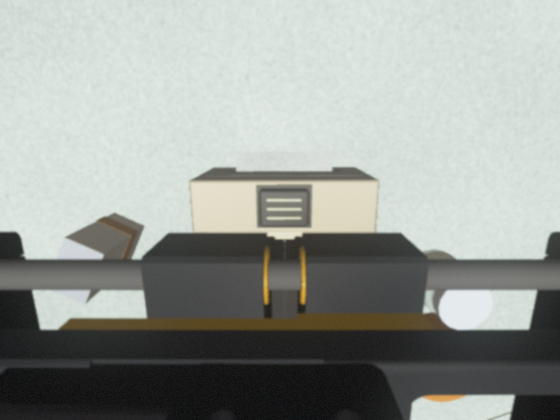

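The wrist view shows the tab at (285,207) in the middle of the front deck, which is square to the picture. The carton is at the left and the jar at the right, both well clear.

```bash
python3 - <<'E'
import numpy as np
W=np.load('pics/w1W.npy')
for u,v in((285,207),(258,207),(311,207),(285,187),(285,226),(191,200),(377,200)): print(u,v,np.round(W[v,u],4))
E
```

```text
285 207 [0.5087 0.0763 0.1098]
258 207 [0.5006 0.0533 0.1009]
311 207 [0.5208 0.0967 0.0992]
285 187 [0.494  0.083  0.1011]
285 226 [0.5252 0.0689 0.1072]
191 200 [0.47   0.001  0.0996]
377 200 [0.5393 0.1533 0.0998]
```

Call:
{"method": "carry_out", "body": {
  "increments": [
    [0.003,-0.001,-0.03,0,1],
    [0.003,-0.001,-0.06,0,1],
    [0.003,-0.001,-0.085,0,1],
    [0.003,-0.001,-0.1,0,1],
    [0.003,-0.001,-0.106,0,1],
    [0.003,-0.001,-0.108,0,1],
    [0.003,-0.001,-0.108,0,1],
    [0.003,-0.001,-0.108,0,1]
  ]
}}

```text
time_s: 2.95
tool_pos: [0.5109, 0.077, 0.2979]
tool_rot: [179.9, -0.0, 65.6]
force: [-1.0, -0.3, -0.8]
grip_width: 0.0004
```

Call:
{"method": "carry_out", "body": {
  "increments": [
    [0,0,-0.003,0,1],
    [0,0,-0.005,0,1],
    [0,0,-0.007,0,1],
    [0,0,-0.008,0,1],
    [0,0,-0.008,0,1]
  ]
}}

```text
time_s: 3.45
tool_pos: [0.5106, 0.077, 0.289]
tool_rot: [180.0, -0.0, 65.6]
force: [0.3, -1.0, 2.5]
grip_width: 0.0001
```

Call:
{"method": "carry_out", "body": {
  "increments": [
    [0,0,-0.001,0,1],
    [0,0,-0.002,0,1],
    [0,0,-0.0025,0,1],
    [0,0,-0.0025,0,1]
  ]
}}

```text
time_s: 3.85
tool_pos: [0.5106, 0.077, 0.2867]
tool_rot: [179.9, -0.0, 65.6]
force: [0.4, 0.7, 5.9]
grip_width: 0.0003
```

Call:
{"method": "carry_out", "body": {
  "increments": [
    [0,0,0.002,0,1],
    [0,0,0.01,0,1],
    [-0.012,0.005,0.03,0,1],
    [-0.03,0.014,0.06,0,1],
    [-0.05,0.022,0.09,0,1],
    [-0.05,0.022,0.11,0,1],
    [-0.05,0.022,0.11,0,1],
    [-0.05,0.022,0.11,0,1],
    [-0.05,0.022,0.11,0,1],
    [-0.05,0.022,0.11,0,1],
    [-0.05,0.022,0.11,0,1],
    [-0.05,0.022,0.11,0,1],
    [-0.05,0.022,0.11,0,1],
    [-0.05,0.022,0.11,0,1],
    [-0.05,0.022,0.11,0,1],
    [-0.05,0.022,0.11,0,1],
    [-0.05,0.022,0.11,0,1],
    [-0.05,0.022,0.11,0,1],
    [-0.05,0.022,0.11,0,1],
    [-0.05,0.022,0.11,0,1]
  ]
}}

```text
time_s: 5.85
tool_pos: [0.4603, 0.099, 0.3963]
tool_rot: [180.0, -0.0, 65.6]
force: [0.1, -0.8, -0.9]
grip_width: 0.0003
```

```bash
python3 - <<'E'
from h import *
print(env.get_obs()['tool_pos'])
p,d=snap('scene','s2');W=world('scene',d)
ex=np.array([.9107,-.4131]);ey=np.array([.4131,.9107]);q=W[...,:2]-np.array([.5936,.0397])
px=q@ex;py=q@ey;z=W[...,2]
m=(abs(py)<.03)&(px>-.03)&(px<.2)&(z>.09)
for zz in np.arange(.1,.26,.02):
    k=m&(abs(z-zz)<.005); print(round(zz,2),k.sum(),np.round(np.median(px[k]),4) if k.any() else '')
E
```

```text
[0.46034664 0.09899787 0.39630135]
0.1 137 0.0931
0.12 127 0.0883
0.14 133 0.0766
0.16 120 0.0649
0.18 118 0.0531
0.2 135 0.0414
0.22 183 0.0287
0.24 0
```

View pics/s2.png

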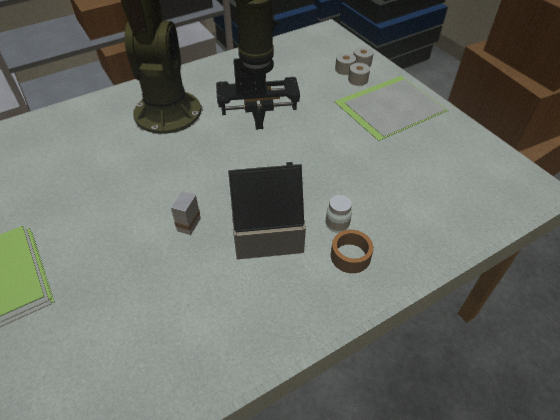

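The scene view shows the cover up at about 60° (its depth slope gives 1.04 rad), with the gripper clear at (260,100). Next I push it back in the middle.

Call:
{"method": "carry_out", "body": {
  "increments": [
    [0,0,-0.019,0,1],
    [0.027,-0.012,-0.019,0,1],
    [0.055,-0.025,-0.019,0,1],
    [0.082,-0.037,-0.019,0,1],
    [0.105,-0.048,-0.019,0,1],
    [0.12,-0.054,-0.019,0,1],
    [0.128,-0.058,-0.019,0,1],
    [0.133,-0.06,-0.019,0,1],
    [0.138,-0.062,-0.019,0,1],
    [0.142,-0.064,-0.019,0,1],
    [0.146,-0.066,-0.019,0,1],
    [0.15,-0.068,-0.019,0,1],
    [0.15,-0.068,-0.019,0,1]
  ]
}}

```text
time_s: 7.2
tool_pos: [0.6107, 0.0306, 0.3773]
tool_rot: [180.0, -0.0, 65.6]
force: [0.2, 0.1, -0.0]
grip_width: 0.0005
```

Call:
{"method": "carry_out", "body": {
  "increments": [
    [0.004,-0.002,0,0,1],
    [0.009,-0.004,0,0,1],
    [0.014,-0.006,0,0,1],
    [0.018,-0.008,0,0,1],
    [0.023,-0.01,0,0,1],
    [0.027,-0.012,0,0,1],
    [0.032,-0.014,0,0,1],
    [0.036,-0.016,0,0,1],
    [0.041,-0.019,0,0,1],
    [0.046,-0.021,0,0,1],
    [0.05,-0.023,0,0,1],
    [0.05,-0.023,0,0,1]
  ]
}}

```text
time_s: 8.4
tool_pos: [0.6609, 0.0074, 0.3771]
tool_rot: [180.0, -0.0, 65.5]
force: [-1.4, 0.0, -0.7]
grip_width: 0.0004
```

```bash
python3 - <<'E'
from h import *
p,d=snap('scene','s3')
E
```

```text
(no output)
```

View pics/s3.png

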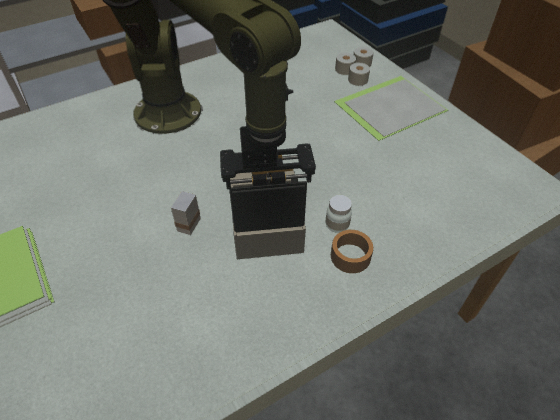

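The cover is nearly upright (top edge around row 182), with the fingers in front of it and the body above it. I keep pushing.

Call:
{"method": "carry_out", "body": {
  "increments": [
    [0.005,-0.002,0,0,1],
    [0.009,-0.004,0,0,1],
    [0.014,-0.006,0,0,1],
    [0.018,-0.008,0,0,1],
    [0.022,-0.01,0,0,1],
    [0.026,-0.012,0,0,1],
    [0.029,-0.013,0,0,1],
    [0.029,-0.013,0,0,1]
  ]
}}

```text
time_s: 9.25
tool_pos: [0.6898, -0.0053, 0.3772]
tool_rot: [180.0, -0.0, 65.6]
force: [-0.3, 0.1, 0.3]
grip_width: 0.0002
```

```bash
cat >> h.py <<'E'
def ang(f):
    p,d=snap('scene',f);W=world('scene',d)
    ex=np.array([.9107,-.4131]);ey=np.array([.4131,.9107]);q=W[...,:2]-np.array([.5936,.0397])
    px=q@ex;py=q@ey;z=W[...,2]
    m=(abs(py)<.06)&(px>.0)&(px<.2)&(z>.125)&(z<.225)
    a=np.polyfit(z[m],px[m],1);r=px[m]-np.polyval(a,z[m]);k=abs(r)<.006;a=np.polyfit(z[m][k],px[m][k],1)
    print('angle',np.pi/2+np.arctan(a[0]),m.sum(),k.sum())
E
python3 - <<'E'
from h import *
ang('s4')
E
```

```text
angle 1.8910719947315142 998 973
```

Call:
{"method": "carry_out", "body": {
  "increments": [
    [0.002,-0.001,0,0,1],
    [0.004,-0.002,0,0,1],
    [0.005,-0.002,0,0,1],
    [0.005,-0.002,0,0,1]
  ]
}}

```text
time_s: 9.7
tool_pos: [0.694, -0.0069, 0.3772]
tool_rot: [-179.9, 0.0, 65.6]
force: [-2.8, 0.9, 0.8]
grip_width: 0.0007
```

```bash
python3 - <<'E'
from h import *
ang('s5');print(env.get_obs()['force'])
E
```

```text
angle 1.9211030237846751 941 913
[-2.70410705  0.0225065   0.9006118 ]
```

Call:
{"method": "carry_out", "body": {
  "increments": [
    [0.002,-0.001,0,0,1],
    [0.002,-0.001,0,0,1]
  ]
}}

```text
time_s: 9.95
tool_pos: [0.6951, -0.0071, 0.3771]
tool_rot: [-179.7, 0.1, 65.6]
force: [-8.9, 1.0, 3.9]
grip_width: 0.0004
```

The force has risen to 9 N, so the cover is on its stop. I back off forwards, then up.

Call:
{"method": "carry_out", "body": {
  "increments": [
    [-0.005,0.002,0,0,1],
    [-0.02,0.009,0,0,1],
    [-0.045,0.02,0,0,1],
    [-0.08,0.036,0,0,1],
    [-0.12,0.054,0.02,0,1],
    [-0.16,0.072,0.05,0,1],
    [-0.2,0.09,0.06,0,1],
    [-0.235,0.106,0.06,0,1],
    [-0.235,0.106,0.06,0,1],
    [-0.235,0.106,0.06,0,1],
    [-0.235,0.106,0.06,0,1]
  ]
}}

```text
time_s: 11.05
tool_pos: [0.4621, 0.0972, 0.4374]
tool_rot: [179.9, -0.0, 65.5]
force: [-0.4, -1.1, 0.6]
grip_width: 0.0003
```

```bash
python3 - <<'E'
from h import *
ang('s6');o=env.get_obs();print(o['force'],o['tool_pos'],np.abs(o['joint_velocities']).max())
W0=world('top',np.load('pics/top0.npy'));p,d=snap('top','t6');W1=world('top',d)
i=cv2.imread('pics/top0.png').astype(int);j=cv2.imread('pics/t6.png').astype(int)
for n,(u,v) in dict(jar=(216,204),carton=(365,270),tape=(228,166)).items(): print(n,np.abs(i-j)[v-18:v+18,u-18:u+18].mean(), np.nanmedian(abs(W0-W1)[v-8:v+8,u-8:u+8]))
E
```

```text
angle 1.9193687223712768 920 920
[0.28290421 0.01466314 0.14070252] [0.46222505 0.09707261 0.4371879 ] 0.8896815095337096
jar 12.787551440329219 0.0004958208403380571
carton 11.873199588477366 0.00027310192640997433
tape 10.512602880658436 0.0004997627634738544
```

View pics/s6.png

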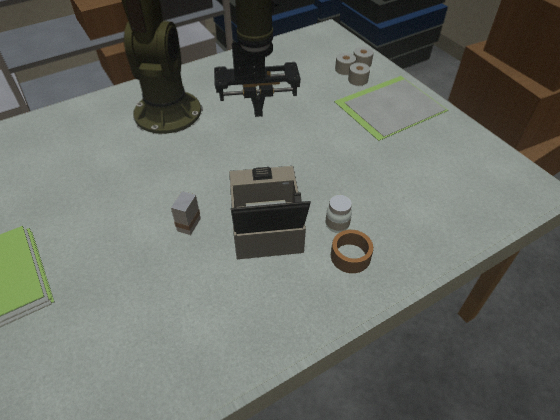

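View pics/t6.png

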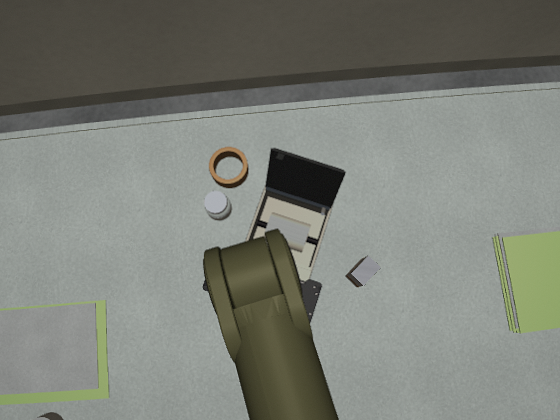

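Both pictures show the cover leaning back, fully open, with the fingers clear. The tape, carton and jar are at the same pixels as at the start.

```bash
python3 - <<'E'
from h import *
W=world('scene',np.load('pics/s6.npy'));print('tab z',np.nanmedian(W[172:175,260:265,2]))
ang('s7'); print(env.get_obs()['joint_velocities'].max()); env.sign_off()
E
```

```text
tab z 0.10971901479372803
angle 1.918324567483622 918 918
0.13688380282875165
the job is handed in; nothing more can be done
```

The label printer is open. I pressed the release tab with the closed fingertips (about 6 N at the bottom), withdrew, and the cover sprang up to about 1.04 rad. I then pushed the cover back from its inner side. At the stop the wrist force rose to about 9 N, and I pulled clear. The job was handed in about 11 s into the 48 s allowed.

- **Cover:** it rests at about 1.92 rad. This is measured from the scene camera's depth, and it stayed there after I withdrew.
- **Tab:** it is up again, with its top measured 110 mm above the table.
- **Robot:** nothing is touching it; the force reading was near zero.
- **Tape, carton and jar:** the overhead depth differs by less than 1 mm from the start, and they sit at the same pixels. The raw colours at those spots differ by about 11 grey levels. I put that down to noise or lighting, but did not look into it.

No check failed.

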